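# Turn the pipette carousel to its empty hook and hang the pipette

### The job

Turn the pipette carousel (its crank knob is there for that) until its one empty hook stands over the drip dish at the front of the stand. Then take the pipette out of its bench rest and hang it on that hook, hook still over the dish: collar past the raised ends of the prongs and fully down on its seat and upright, and only then let go. Feel your way in gently, pushing pipette against hook no harder than about 15 N, do not drop it, and leave the other things on the bench where they are.

Things in the scene. Friction and masses are not known exactly. Their poses are not given: they have to be found in the camera images.
- carousel (a joint): Turning part of the grey carousel stand (250 mm high, 280 mm across): column, round cap and four forked hooks, three with pipettes fixed to them, one empty. Rad, anticlockwise from above; 0 or any full turn = empty hook exactly over the drip dish. Starts at 0.9 to 5.4, turns freely either way (limits -7 and 7), no detents; friction of 0.22 N m holds it where it is left.
- axis (a point): Point on the carousel's vertical axis, at the height of the hooks' seats (130 mm above the bench). The stand is fixed to the bench.
- crank (a point): Centre of the black upright crank knob on the cap: 16 mm diameter, 38 mm high, 38 mm from the axis, opposite the empty hook. It spins freely on its pin: grip it from above and lead it round the axis without turning the wrist. The cap's top (96 mm diameter) is 24 mm below this point, the tops of the hung pipettes 37 mm below it, 85 to 103 mm from the axis.
- dish (a point): Centre of the rim of the steel drip dish (60 mm diameter, rim 18 mm above the bench) at the front of the stand, 95 mm from the axis. Fixed to the stand.
- hook (a point): NOMINAL seat centre of the empty hook, on the seat surface, turning with the carousel, 95 mm from the axis. The hook's bar is adjustable: the REAL seat centre lies up to 14 mm nearer or farther along the radius, not reported, so feel for the back plate. The bar is locked and does not give. The hook is a fork open outward, its slot 16 mm wide along the radius.
- fork (a point): Point over the nominal seat centre, 18 mm above the seat: the height of the top of the hook's back plate. Measured from the REAL seat centre: back plate face 13.5 mm inward; flat seat; raised prong ends from 14 to 23 mm outward, 6 mm higher than the seat; flared tips, tops 2 mm above the seat, end 35 mm outward. The prongs are 8 mm thick.
- handle (a point): Centre of the handle of the loose pipette (162 mm long, 70 to 130 g, upright): round, 26 mm diameter, straight for 16 mm above and below this point; the plunger button ends 34 mm above it. The pipette is round, so its yaw does not matter.
- collar (a point): Centre of the underside of the pipette's collar (24 mm diameter, 7 mm thick), 28 mm below the handle's centre. Below it a 12 mm thick neck for 55 mm, then a taper to the tip, 100 mm below this point. Hung, the neck is in the fork's slot and the collar flat on the seat between back plate and raised ends, with 1.5 to 2 mm play.
- rest_top (a point): Centre of the top of the bench rest, a fixed plate 60 x 60 mm, 110 mm above the bench, with a 14 mm through-hole in which the pipette stands, collar on the plate. Lift the pipette straight up at least 100 mm to take it out.
Mind the look-alikes: they are no part of the job. Of the things like the part that bears handle, leave any that is green or pink; of the rest the smaller one is meant.

How it is judged:
By the outcome, as a careful person would: the job done as asked, in the order asked, and still so for the second after the job is handed in, with the robot touching nothing.
It also fails if it takes over 67 s, if anything falls off the work surface, if the arm or the gripper's body presses on something with over 40 N, if the wrist force passes 120 N, or if a joint passes its speed limit or range.

### The arm

A 6-joint arm with a two-finger parallel gripper is mounted at the origin on a cart in front of the work surface, level with it; the furniture and walls round the work are solid. World frame = base frame: x ahead of the robot, y to its left, z up, the work surface at z = 0. Lengths are in m, angles in rad, forces in N, time in s.
With the tool pointing down it reaches from about 0.35 to 0.975 m from the base axis. Payload 17.4 kg.
Tool frame: the origin (TCP) lies midway between the tips of the shut fingers; the grasp point (between the pads) lies env.tcp_to_grasp behind it (env.tcp_to_grasp is the distance from the TCP to the grasp point, in m); z points along the fingers, y is the line along which they close (so a half turn about z gives the same grasp; the last joint's range is limited). The gripper opens to 85 mm and grips with 20 to 120 N. Pads are 22 mm wide; open, the fingers measure 114 mm over their backs; the gripper's body (76 mm by 85 mm) begins 54 mm behind the grasp point. The pads swing forward as they close: fully open they stand 13 mm farther back than shut.
Start: joints at [1.126, 0.116, 1.442, -0, 1.584, -0.038], TCP at [0.267, 0.62, 0.231] pointing down, gripper open.
Joint ranges: [-2.83, 2.83], [-0.83, 2.19], [0.07, 2.5], [-1.14, 4.28], [0.01, 3], [-2.97, 2.97]. Speed limits (rad/s): [1.89, 1.89, 2.22, 3.14, 3.14, 3.14].

### API

Orientations are given as a unit quaternion [w, x, y, z].
In Python, from bench import env, viewer, workorder, nets gives the robot as it stands.
- The arm moves only by the tool drive_tool, never from a script. Its argument "plan" is one flat list of numbers, 5 for each row, row after row: the shift along the tool's x, y, z in mm, then the turn about the tool's z in degrees, then the opening in per cent of the stroke, from 0 (shut) to 100 (fully open). In form: [x, y, z, twist, hand, x, y, z, twist, hand, ...]. A call has 1 to 5 rows; each row is the pose to reach, as a shift and turn from the pose commanded when the call began, along the tool's axes at that moment; what a row does not reach only later rows make up. A row lasts 1/12 s, in which the tool goes at most 41.7 mm and 7.16 degrees, less where a joint would pass 70% of its speed; a pose out of reach is approached as far as the arm can. A call with a gripper value outside its range is refused whole. The fingers move at their own pace and stop on an object; "force" is the grip in N (left out, the last holds). Time passes only in rows, so rows that repeat a pose let the fingers close. It gives the time, the measured TCP pose, the force, the opening and the grip force at its end, in the units of the state.
- env.state(): the state, without advancing time (a new reading comes with each control period).
- viewer.get_image(name): name is "scene" or "top"; returns a dict with "pixels" (400x640x3 uint8, red, green, blue), "intrinsics" (3x3 intrinsics, pixels), "extrinsics" (4x4, takes a point from world to camera coordinates). Camera axes: x right, y up, looking along -z (the intrinsics and any distortion apply to the point x, -y, -z); pixel columns grow to the right and rows downward; lengths in m; the calibration is good to about 2 mm. A picture is of the moment at which its call begins. There is no depth.
- workorder.close_job(): hands the job in; it is judged then, once.
Trained networks look in the newest picture that a camera, given by its name, has taken for a name from the list of things; names that differ only in an ending like _2 or _b are one class to them, and where a whole thing is asked for, a point or a joint stands for the part that bears it (a point fixed in the world has none). Each returns a list of dicts, best first, with "score" (0 to 1); they miss things now and then, are a little off and sometimes report something else, mostly with a low value. They report only what shows in the picture. A call takes as long as a camera call. They do not tell look-alikes from the thing itself.
- nets.find_in(camera, thing): "point" ([x, y, z] in m, in the coordinates of the camera as it stood for that picture, good to about 4 mm: the middle of the surface that is visible of it).
- nets.silhouettes(camera, thing): "region" (400x640 bool, what is visible of it).
- nets.place_of(camera, thing): "point" ([x, y, z] in m, in the coordinates of the camera as it stood for that picture, good to about 4 mm: a listed point, or the origin of a listed thing).
The state is a dict: "time_s": time; "qpos": joint angles; "joint_vel": joint speeds; "joint_efforts": joint torques, N m; "eef_pos": TCP position; "eef_rot": TCP orientation; "wrist_force": force on the tool from outside, world axes, zero at the start; "wrist_torque": the same for the moment, N m; "width": opening from 0.0 (shut) to 1.0 (fully open); "grasp_force": force on a finger pad.
Only numpy, scipy, OpenCV 4.12 (cv2) and the standard library are available. Lean on these libraries where they do the work, as an engineer would, in place of code of your own. Each camera call takes 0.05 s, during which the arm holds its last target. There are 200 camera calls.

## Working session

There is one attempt and no reset: what is moved stays moved. The work goes in short steps, Python scripts to look and compute and a tool call to move; the robot and the scene stay as the last step left them, time stands still between calls to the robot, and variables do not carry over. Pictures are saved under pics/ and viewed, at most 10 in all, crops included, and the job is handed in when it is done.

Besides the shell and the picture viewer there is one more tool, called after "Request:" in YAML: its name, and indented under it one key for each argument. drive_tool: Moves the arm, as the interface text tells. Its arguments: {"type":"object","properties":{"plan":{"type":"array","items":{"type":"number"}},"force":{"type":"number"}},"required":["plan"]}

```bash
mkdir -p pics
cat > h.py <<'E'
import numpy as np, cv2
from bench import env, viewer, workorder, nets
def pic(cam,name=None):
    d=viewer.get_image(cam)
    if name: cv2.imwrite('pics/'+name,cv2.cvtColor(d['pixels'],cv2.COLOR_RGB2BGR))
    return d
def world(d,p):
    E=np.array(d['extrinsics']); return (np.linalg.inv(E)@np.append(p,1))[:3]
def proj(d,p):
    c=(np.array(d['extrinsics'])@np.append(p,1))[:3]; K=np.array(d['intrinsics'])
    q=K@np.array([c[0],-c[1],-c[2]]); return q[:2]/q[2]
E
python3 - <<'E'
from h import *
print(env.tcp_to_grasp, env.state())
for cam in ('scene','top'):
    d=pic(cam,cam+'0.png'); print(cam,[k for k in d])
    for t in ('axis','crank','dish','hook','fork','handle','collar','rest_top','carousel'):
        for r in nets.place_of(cam,t): print(t,round(r['score'],2),world(d,r['point']).round(4),proj(d,world(d,r['point'])).round())
print(env.state()['time_s'])
E
```

```text
0.0187 {'time_s': 0.0, 'qpos': array([ 1.12623593e+00,  1.16485023e-01,  1.44227305e+00, -1.13091606e-05,
        1.58396160e+00, -3.78104131e-02]), 'joint_vel': array([ 0.00031968,  0.00252305, -0.00181565,  0.0010604 ,  0.00138193,
       -0.00059009]), 'joint_efforts': array([-4.59837713e-03, -7.31973624e+01, -6.32500505e+01, -3.54289732e-04,
        6.09212351e-03, -9.18671731e-06]), 'eef_pos': array([0.26698703, 0.6197552 , 0.23055798]), 'eef_rot': array([-1.29106114e-04,  2.01975946e-01,  9.79390320e-01, -5.48550153e-04]), 'wrist_force': array([-0.65374986,  0.58818521, -0.50323569]), 'wrist_torque': array([ 0.02103934,  0.0255303 , -0.04688321]), 'grasp_force': 0.0, 'width': 0.9999376389996694}
scene ['pixels', 'intrinsics', 'extrinsics']
axis 0.85 [0.6285 0.1474 0.1294] [243. 155.]
crank 0.78 [0.638  0.116  0.2289] [250. 126.]
dish 0.69 [0.5324 0.1519 0.0173] [226. 201.]
hook 0.6 [0.6112 0.2405 0.1254] [215. 150.]
fork 0.76 [0.6094 0.2421 0.1482] [213. 144.]
handle 0.76 [ 0.4164 -0.3569  0.1803] [378. 251.]
handle 0.75 [ 0.5022 -0.4128  0.1659] [416. 240.]
handle 0.57 [ 0.6091 -0.3122  0.1269] [387. 210.]
handle 0.51 [ 0.5218 -0.3109  0.135 ] [374. 228.]
collar 0.82 [ 0.4127 -0.3547  0.1393] [374. 265.]
collar 0.82 [ 0.6074 -0.3115  0.102 ] [385. 217.]
collar 0.7 [ 0.516  -0.3128  0.11  ] [372. 237.]
rest_top 0.69 [ 0.5183 -0.3073  0.1067] [370. 237.]Traceback (most recent call last):
  File "<stdin>", line 6, in <module>
ValueError: it knows: axis, collar, crank, dish, fork, handle, hook, rest_top
```

View pics/scene0.png

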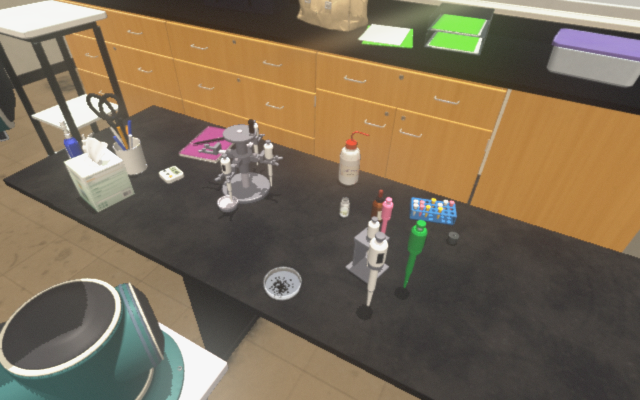

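The scene shows the carousel at about (243,155), with the crank knob at (252,126). The drip dish is at (227,203). A small white pipette stands in its grey rest at (373,235). The larger white one at (377,260), the green at (415,250) and the pink at (387,210) are look-alikes.

Run:
```python
from h import *
d=pic('top','top0.png')
for t in ('axis','crank','dish','hook','fork','handle','collar','rest_top'):
        for r in nets.place_of('top',t): print(t,round(r['score'],2),world(d,r['point']).round(4),proj(d,world(d,r['point'])).round())
print(env.state()['time_s'])
print(np.array(d['extrinsics']).round(3).tolist(),np.array(d['intrinsics']).round(1).tolist())
```

```text
axis 0.79 [0.6282 0.1505 0.1307] [225. 180.]
crank 0.68 [0.6397 0.1122 0.225 ] [231. 168.]
crank 0.26 [ 0.5195 -0.312   0.1378] [386. 220.]
dish 0.68 [0.5368 0.1477 0.0213] [232. 217.]
hook 0.78 [0.6071 0.2425 0.1281] [193. 186.]
fork 0.71 [0.6055 0.2438 0.1511] [190. 185.]
fork 0.6 [0.5347 0.147  0.0213] [232. 217.]
handle 0.62 [ 0.5056 -0.4143  0.1707] [425. 225.]
handle 0.57 [ 0.4157 -0.3551  0.1787] [405. 257.]
handle 0.56 [ 0.5187 -0.3171  0.1361] [388. 221.]
handle 0.48 [ 0.6087 -0.3173  0.1288] [387. 190.]
collar 0.67 [ 0.6102 -0.311   0.098 ] [383. 192.]
collar 0.64 [ 0.5083 -0.414   0.1319] [422. 225.]
collar 0.45 [ 0.5167 -0.3097  0.1129] [384. 223.]
collar 0.45 [ 0.4176 -0.3545  0.1375] [401. 257.]
rest_top 0.36 [0.5346 0.1472 0.02  ] [232. 217.]
0.9
[[0.022, -1.0, -0.001, -0.138], [0.985, 0.022, 0.174, -0.578], [-0.174, -0.005, 0.985, -1.198], [0.0, 0.0, 0.0, 1.0]] [[409.0, 0.0, 320.0], [0.0, 409.0, 203.0], [0.0, 0.0, 1.0]]
```

View pics/top0.png

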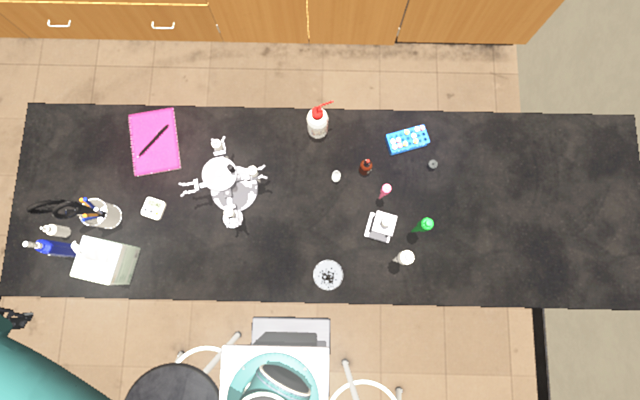

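The top view agrees: the empty hook sticks out left at (185,186), the crank is at (231,168), and the dish at (232,217) is seen beneath the front pipette. The hook has to turn about 77° anticlockwise. I'll lift, square the wrist to the world axes, and go above the crank.

Request:
drive_tool:
  plan: [0, 0, -30, -6, 60, 0, 0, -60, -12, 60, 0, 0, -90, -18, 60, 0, 0, -90, -23.3, 60, 0, 0, -90, -23.3, 60]
  force: 60

```text
time_s: 1.32
eef_pos: [0.2672, 0.6203, 0.3236]
eef_rot: [0.001, -0.002, 1.0, 0.002]
wrist_force: [0.1, 0.5, -0.4]
width: 0.597
grasp_force: 0.0
```

Request:
drive_tool:
  plan: [-24, -33, 0, 0, 60, -48, -66, 0, 0, 60, -72, -99, 0, 0, 60, -96, -132, 0, 0, 60, -120, -165, 0, 0, 60]

```text
time_s: 1.73
eef_pos: [0.3876, 0.4531, 0.3201]
eef_rot: [-0.0, 0.002, 1.0, -0.001]
wrist_force: [0.9, 0.9, 0.9]
width: 0.598
grasp_force: 0.0
```

Request:
drive_tool:
  plan: [-24, -33, 0, 0, 60, -48, -66, 0, 0, 60, -72, -99, 0, 0, 60, -96, -132, 0, 0, 60, -120, -165, 0, 0, 60]

```text
time_s: 2.15
eef_pos: [0.5076, 0.2879, 0.3203]
eef_rot: [-0.001, 0.002, 1.0, -0.0]
wrist_force: [1.5, 0.9, 1.0]
width: 0.6
grasp_force: 0.0
```

Request:
drive_tool:
  plan: [-24, -33, 0, 0, 60, -48, -66, 0, 0, 60, -72, -99, 0, 0, 60, -96, -132, 0, 0, 60, -120, -165, 0, 0, 60]

```text
time_s: 2.57
eef_pos: [0.6277, 0.1229, 0.3202]
eef_rot: [-0.001, 0.002, 1.0, -0.0]
wrist_force: [0.6, 0.7, -0.4]
width: 0.6
grasp_force: 0.0
```

Request:
drive_tool:
  plan: [-10, -10, 0, 0, 60, -10, -10, 35, 0, 60, -10, -10, 70, 0, 60, -10, -10, 100, 0, 60, -10, -10, 100, 0, 60]

```text
time_s: 2.98
eef_pos: [0.6348, 0.1146, 0.2134]
eef_rot: [-0.005, 0.002, 1.0, -0.001]
wrist_force: [0.2, -0.4, -1.7]
width: 0.597
grasp_force: 0.0
```

Request:
drive_tool:
  plan: [0, 0, 0, 0, 10, 0, 0, 0, 0, 10, 0, 0, 0, 0, 5, 0, 0, 0, 0, 5, 0, 0, 0, 0, 5]

```text
time_s: 3.4
eef_pos: [0.6381, 0.1129, 0.2243]
eef_rot: [0.002, 0.001, 1.0, -0.002]
wrist_force: [2.3, -16.5, 3.4]
width: 0.161
grasp_force: 58.7
```

Run:
```python
from h import *
for c in ('scene','top'):
    d=pic(c,c+'1.png')
    if c=='scene':
        i=cv2.imread('pics/scene1.png')[90:220,170:320]; cv2.imwrite('pics/scene1c.png',cv2.resize(i,None,fx=4,fy=4,interpolation=cv2.INTER_CUBIC))
    for t in ('axis','crank','hook','fork','dish'):
        for r in nets.place_of(c,t)[:1]: print(c,t,round(r['score'],2),world(d,r['point']).round(4))
s=env.state();print(s['width'],s['grasp_force'],s['wrist_force'],s['eef_pos'])
```

```text
scene axis 0.83 [0.6271 0.1482 0.1299]
scene crank 0.93 [0.639  0.1163 0.2319]
scene hook 0.88 [0.6117 0.2381 0.128 ]
scene fork 0.77 [0.609  0.2416 0.1468]
scene dish 0.82 [0.5354 0.1511 0.02  ]
top crank 0.89 [0.6402 0.1125 0.2257]
top hook 0.63 [0.6032 0.2423 0.1312]
top fork 0.55 [0.6013 0.2442 0.1483]
top dish 0.87 [0.533  0.144  0.0211]
0.1633586247599554 58.66257190704346 [  1.81458107 -16.66654947   3.42533081] [0.63807388 0.11286426 0.22437614]
```

View pics/scene1c.png

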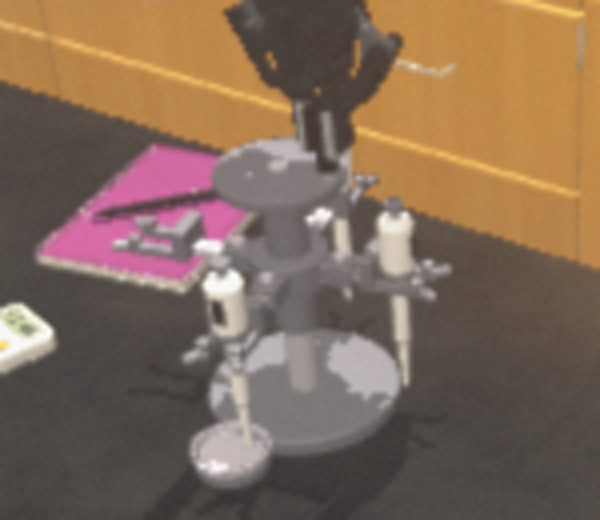

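The knob is gripped, and the empty hook still points away to the left at about (160,240) in the crop. A sideways pull of 16 N suggests the knob sits about 1.5 mm further out, so I'll lead it round with that correction.

Request:
drive_tool:
  plan: [-3.8, -0.3, 0, 0, 5, -7.5, 1.3, 0, 0, 5, -10.9, 3.3, 0, 0, 5, -14.1, 5.7, 0, 0, 5, -17.1, 8.3, 0, 0, 5]

```text
time_s: 4.42
eef_pos: [0.655, 0.1222, 0.2244]
eef_rot: [0.002, 0.001, 1.0, -0.001]
wrist_force: [-2.0, -9.1, 3.8]
width: 0.159
grasp_force: 59.1
```

Request:
drive_tool:
  plan: [0, 0, 0, 0, 5, 0, 0, 0, 0, 5]

```text
time_s: 4.58
eef_pos: [0.6554, 0.1227, 0.2244]
eef_rot: [0.002, 0.001, 1.0, -0.0]
wrist_force: [6.3, -6.0, 2.2]
width: 0.164
grasp_force: 59.0
```

Request:
drive_tool:
  plan: [-4.6, 4.0, 0, 0, 5, -7.9, 9.1, 0, 0, 5, -10.1, 14.9, 0, 0, 5, -11.6, 20.8, 0, 0, 5, -12.1, 26.6, 0, 0, 5]

```text
time_s: 5.0
eef_pos: [0.6667, 0.1494, 0.2243]
eef_rot: [0.001, 0.001, 1.0, -0.0]
wrist_force: [-7.3, -8.1, 4.9]
width: 0.16
grasp_force: 59.9
```

Request:
drive_tool:
  plan: [0, 0, 0, 0, 5, 0, 0, 0, 0, 5]

```text
time_s: 5.17
eef_pos: [0.6667, 0.1505, 0.2243]
eef_rot: [0.002, 0.0, 1.0, 0.001]
wrist_force: [-2.9, 2.2, 7.3]
width: 0.166
grasp_force: 59.9
```

```bash
cat > ang.py <<'E'
from h import *
A=[];D=[];H=[];C=[]
for k in range(3):
  for c in ('scene','top'):
    d=pic(c,f'{c}_l.png')
    for t,L in (('axis',A),('dish',D),('hook',H),('fork',H),('crank',C)):
        for r in nets.place_of(c,t)[:1]:
            p=world(d,r['point'])
            if r['score']>.4: L.append(p)
for n,L in (('axis',A),('dish',D),('hook',H),('crank',C)): print(n,np.median(L,0).round(4),np.std(L,0).round(4),len(L))
a=np.median(A,0)
for n,L in (('dish',D),('hook',H),('crank',C)):
    v=np.median(L,0)-a; print(n,np.degrees(np.arctan2(v[1],v[0])).round(1),np.hypot(v[0],v[1]).round(4))
s=env.state();print(s['time_s'],s['width'],s['wrist_force'],s['eef_pos'])
E
python3 ang.py
python3 - <<'E'
import cv2
i=cv2.imread('pics/top_l.png')[120:270,150:320]; cv2.imwrite('pics/top2c.png',cv2.resize(i,None,fx=4,fy=4,interpolation=cv2.INTER_CUBIC))
E
```

```text
axis [0.6279 0.1493 0.1292] [0.0019 0.0016 0.0017] 6
dish [0.5338 0.1498 0.0176] [0.0019 0.0037 0.0012] 6
hook [0.5353 0.1472 0.1388] [0.002  0.0013 0.0098] 12
crank [0.6676 0.1503 0.227 ] [0.0018 0.0024 0.0022] 6
dish 179.7 0.0941
hook -178.7 0.0926
crank 1.4 0.0397
6.9667 0.1616027942471433 [-3.23439275  3.43478351  7.41955996] [0.66664674 0.15044103 0.22433179]
```

View pics/top2c.png

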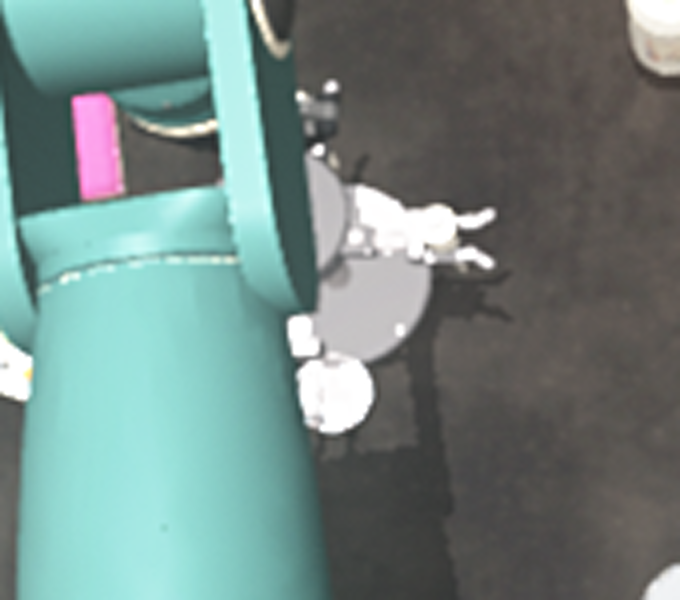

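Here the arm hides the left side, but the empty fork now lies below the arm towards the dish; the white disc at about (335,395) is the dish, and an occupied fork points right at (460,235). The measurements say it overshot by about 1.5°, so I'll trim 1 mm, release and lift away.

Request:
drive_tool:
  plan: [0, -0.5, 0, 0, 5, 0, -1.0, 0, 0, 5, 0, -1.0, 0, 0, 5, 0, -1.0, 0, 0, 60, 0, -1.0, 0, 0, 60]

```text
time_s: 7.38
eef_pos: [0.6666, 0.1488, 0.2228]
eef_rot: [0.001, 0.0, 1.0, 0.0]
wrist_force: [-0.4, -0.4, 0.3]
width: 0.438
grasp_force: 0.0
```

Request:
drive_tool:
  plan: [0, 0, 0, 0, 60, 0, 0, -30, 0, 60, 0, 0, -65, 0, 60, 0, 0, -100, 0, 60, 14, -38, -100, 0, 60]

```text
time_s: 7.8
eef_pos: [0.6541, 0.1143, 0.3288]
eef_rot: [0.004, -0.002, 1.0, 0.001]
wrist_force: [-0.4, -0.8, 1.1]
width: 0.601
grasp_force: 0.0
```

Request:
drive_tool:
  plan: [12, -38, 0, 0, 60, 24, -76, 0, 0, 60, 36, -114, 0, 0, 60, 48, -152, 0, 0, 60, 60, -190, 0, 0, 60]

```text
time_s: 8.22
eef_pos: [0.5913, -0.0809, 0.3217]
eef_rot: [0.0, 0.0, 1.0, -0.0]
wrist_force: [1.5, -0.8, -0.1]
width: 0.596
grasp_force: 0.0
```

Request:
drive_tool:
  plan: [12, -38, 0, 0, 60, 24, -76, 0, 0, 60, 36, -114, 0, 0, 60, 48, -152, 0, 0, 60, 60, -190, 0, 0, 60]

```text
time_s: 8.63
eef_pos: [0.5311, -0.2711, 0.3218]
eef_rot: [0.0, 0.0, 1.0, -0.0]
wrist_force: [-0.0, -0.2, -0.2]
width: 0.602
grasp_force: 0.0
```

```bash
python3 ang.py
python3 - <<'E'
from h import *
for c in ('scene','top'):
    d=pic(c)
    for t in ('handle','collar','rest_top'):
        for r in nets.place_of(c,t):
            p=world(d,r['point'])
            if np.hypot(*(p[:2]-[.518,-.313]))<.03: print(c,t,round(r['score'],2),p.round(4))
E
```

```text
axis [0.6278 0.1503 0.1296] [0.0009 0.0021 0.0012] 6
dish [0.5337 0.1475 0.0189] [0.001  0.003  0.0006] 6
hook [0.5334 0.1483 0.1401] [0.0033 0.0015 0.0098] 10
crank [0.6674 0.1499 0.2258] [0.0015 0.0027 0.0022] 6
dish -178.3 0.0941
hook -178.8 0.0944
crank -0.5 0.0396
10.4333 0.5967383964140253 [ 0.02602217 -0.78892261 -0.20807471] [ 0.53218007 -0.26922257  0.32129945]
scene handle 0.84 [ 0.5196 -0.3125  0.1353]
scene collar 0.86 [ 0.5165 -0.3154  0.1103]
scene rest_top 0.57 [ 0.5173 -0.3088  0.1056]
top handle 0.44 [ 0.5181 -0.3164  0.1369]
top handle 0.24 [ 0.5215 -0.3136  0.1126]
top collar 0.47 [ 0.5176 -0.3136  0.1104]
top rest_top 0.68 [ 0.5183 -0.314   0.1122]
```

The hook is over the dish to within measurement noise, under 1°. Next is the pipette in the rest.

Request:
drive_tool:
  plan: [7, -22, 0, 0, 60, 14, -44, 30, 0, 60, 14, -44, 65, 0, 60, 14, -44, 100, 0, 60, 14, -44, 130, 0, 60]

```text
time_s: 11.25
eef_pos: [0.5176, -0.3133, 0.189]
eef_rot: [-0.0, 0.0, 1.0, 0.0]
wrist_force: [0.9, -0.7, -0.1]
width: 0.603
grasp_force: 0.0
```

Request:
drive_tool:
  plan: [0, 0, 25, 0, 60, 0, 0, 50, 0, 60, 0, 0, 66, 0, 60, 0, 0, 66, 0, 60, 0, 0, 66, 0, 60]

```text
time_s: 11.67
eef_pos: [0.518, -0.3131, 0.1252]
eef_rot: [-0.0, 0.0, 1.0, 0.0]
wrist_force: [-1.1, -0.4, 0.6]
width: 0.6
grasp_force: 0.0
```

Request:
drive_tool:
  plan: [0, 0, 0, 0, 40, 0, 0, 0, 0, 30, 0, 0, 0, 0, 20, 0, 0, 0, 0, 20, 0, 0, 0, 0, 20]
  force: 40

```text
time_s: 12.08
eef_pos: [0.5188, -0.3136, 0.1272]
eef_rot: [0.001, 0.0, 1.0, -0.001]
wrist_force: [-0.6, 1.3, 6.5]
width: 0.288
grasp_force: 39.3
```

Request:
drive_tool:
  plan: [0, 0, -10, 0, 20, 0, 0, -40, 0, 20, 0, 0, -75, 0, 20, 0, 0, -110, 0, 20, 0, 0, -140, 0, 20]

```text
time_s: 12.5
eef_pos: [0.5181, -0.3131, 0.2689]
eef_rot: [0.001, 0.0, 1.0, -0.001]
wrist_force: [0.3, -0.6, -1.8]
width: 0.288
grasp_force: 39.7
```

Request:
drive_tool:
  plan: [0, 0, 0, 0, 20, 0, 0, 0, 0, 20]

```text
time_s: 12.67
eef_pos: [0.5185, -0.3135, 0.2682]
eef_rot: [0.002, 0.0, 1.0, -0.001]
wrist_force: [-0.0, 0.8, -1.5]
width: 0.288
grasp_force: 39.7
```

Run:
```python
from h import *
s=env.state();t=s['eef_pos'];print(s['time_s'],s['width'],s['grasp_force'],s['wrist_force'],t)
for c in ('scene','top'):
    d=pic(c,c+'3.png')
    for n in ('handle','collar'):
        for r in nets.place_of(c,n):
            p=world(d,r['point'])
            if np.hypot(*(p[:2]-t[:2]))<.03: print(c,n,round(r['score'],2),p.round(4),(p-t).round(4))
i=cv2.imread('pics/scene3.png')[120:300,310:450]; cv2.imwrite('pics/s3c.png',cv2.resize(i,None,fx=3,fy=3))
```

```text
12.6667 0.2883166646399338 39.73555318778381 [-0.0294086   0.79495619 -1.48081016] [ 0.51854619 -0.3135004   0.26816633]
scene handle 0.82 [ 0.52   -0.3168  0.278 ] [ 0.0015 -0.0033  0.0098]
scene collar 0.63 [ 0.5189 -0.3146  0.2487] [ 0.0003 -0.0011 -0.0194]
top handle 0.56 [ 0.5217 -0.3133  0.112 ] [ 0.0031  0.0002 -0.1562]
top handle 0.45 [ 0.5163 -0.315   0.2746] [-0.0023 -0.0015  0.0065]
```

View pics/s3c.png

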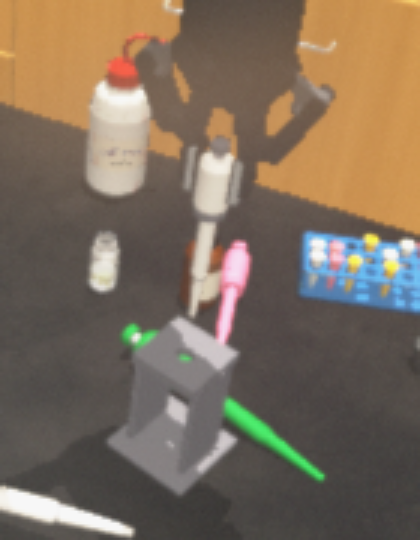

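View pics/scene3.png

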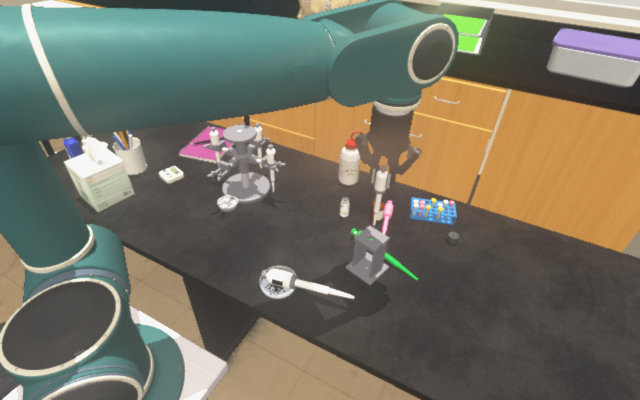

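```bash
ls -la --time-sort pics
python3 - <<'E'
from h import *
print(env.state()['qpos'])
d=pic('top')
for n in ('handle','collar'):
  for r in nets.place_of('top',n): print(n,round(r['score'],2),world(d,r['point']).round(3))
i=cv2.imread('pics/scene_l.png')[120:330,310:520]; j=cv2.imread('pics/top3.png')[160:320,300:480]
cv2.imwrite('pics/cmp.png',np.hstack([cv2.resize(i,(400,400)),cv2.resize(j,(400,400))]))
E
```

```text
[-5.85857437e-01 -4.13780276e-02  1.55043761e+00 -3.20149974e-05
  1.63418762e+00 -2.15647795e+00]
handle 0.72 [ 0.74  -0.287  0.014]
handle 0.61 [ 0.517 -0.313  0.274]
handle 0.54 [ 0.585 -0.272  0.021]
handle 0.49 [ 0.365 -0.152  0.029]
collar 0.7 [ 0.579 -0.309  0.013]
collar 0.65 [ 0.714 -0.291  0.013]
collar 0.58 [ 0.516 -0.309  0.248]ls: unrecognized option '--time-sort'
Try 'ls --help' for more information.
```

View pics/cmp.png

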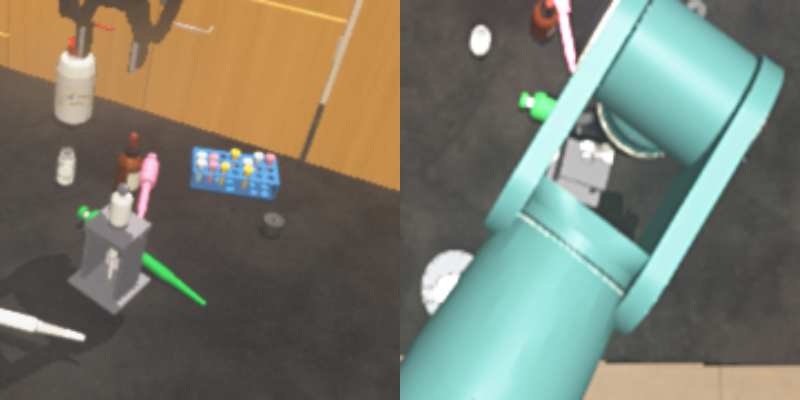

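Run:
```python
import cv2,numpy as np
for f in ('scene0','top0','scene1','top1','top_l','scene_l','scene3'):
    i=cv2.imread(f'pics/{f}.png').astype(int); b,g,r=i[...,0],i[...,1],i[...,2]
    m=(g>r+50)&(g>b+50); m[:170]=0; y,x=np.nonzero(m); print(f,len(x),x.min(),x.max(),y.min(),y.max())
```

```text
scene0 531 404 426 220 286
top0 168 413 433 217 230
scene1 238 351 417 228 279
top1 428 353 419 197 221
top_l 164 361 410 204 218
scene_l 244 351 417 228 279
scene3 251 351 417 228 279
```

All three look-alikes (green, pink and large white) were already lying down by t≈3.4 s. The arm had only been at the carousel by then and had gone nowhere near them, so they toppled on their own. The right pipette is held upright, so I'll carry it in front of the fork.

Request:
drive_tool:
  plan: [6.5, 38.5, 0, 0, 20, 13, 77, 0, 0, 20, 19.5, 115.5, 0, 0, 20, 26, 154, 0, 0, 20, 32.5, 192.5, 0, 0, 20]

```text
time_s: 13.53
eef_pos: [0.4849, -0.1192, 0.2651]
eef_rot: [-0.0, 0.0, 1.0, 0.0]
wrist_force: [0.1, 0.0, -0.9]
width: 0.287
grasp_force: 39.8
```

Request:
drive_tool:
  plan: [6.5, 38.5, 0, 0, 20, 13, 77, 0, 0, 20, 19.5, 115.5, 0, 0, 20, 26, 154, 0, 0, 20, 32.5, 192.5, 0, 0, 20]

```text
time_s: 13.95
eef_pos: [0.4524, 0.0734, 0.2654]
eef_rot: [0.0, 0.0, 1.0, 0.0]
wrist_force: [0.8, 0.4, -1.3]
width: 0.293
grasp_force: 39.8
```

Request:
drive_tool:
  plan: [6.5, 38.5, 0, 0, 20, 13, 77, 0, 0, 20, 13, 77, 40, 0, 20, 13, 77, 80, 0, 20, 13, 77, 110, 0, 20]

```text
time_s: 14.37
eef_pos: [0.4392, 0.1495, 0.1525]
eef_rot: [-0.001, -0.001, 1.0, -0.0]
wrist_force: [0.4, 0.4, -1.9]
width: 0.286
grasp_force: 39.9
```

Request:
drive_tool:
  plan: [0, 0, 0, 0, 20, 0, 0, 0, 0, 20]

```text
time_s: 14.53
eef_pos: [0.4398, 0.1487, 0.1551]
eef_rot: [-0.001, 0.0, 1.0, -0.0]
wrist_force: [-0.6, -0.5, -0.4]
width: 0.288
grasp_force: 39.9
```

Run:
```python
from h import *
s=env.state();t=s['eef_pos'];print(s['time_s'],s['width'],s['grasp_force'],s['wrist_force'],t)
for k in range(2):
  for c in ('scene','top'):
    d=pic(c,c+'4.png')
    for n in ('handle','collar','hook','fork'):
        for r in nets.place_of(c,n)[:6]:
            p=world(d,r['point'])
            if n in('hook','fork') or np.hypot(*(p[:2]-t[:2]))<.03: print(c,n,round(r['score'],2),p.round(4))
i=cv2.imread('pics/scene4.png')[100:250,150:330]; cv2.imwrite('pics/s4c.png',cv2.resize(i,None,fx=4,fy=4,interpolation=cv2.INTER_CUBIC))
```

```text
14.5333 0.28785431776229004 39.90032012807205 [-0.55575295 -0.54530284 -0.38177223] [0.43975571 0.14868969 0.15506592]
scene handle 0.53 [0.437  0.1478 0.1668]
scene collar 0.55 [0.4359 0.1466 0.1409]
scene hook 0.96 [0.5385 0.147  0.1287]
top hook 0.85 [0.5367 0.1503 0.1322]
top fork 0.56 [0.5318 0.1507 0.1474]
scene handle 0.68 [0.4411 0.1471 0.1657]
scene collar 0.76 [0.4361 0.1485 0.1369]
scene hook 0.57 [0.5381 0.1507 0.1275]
scene fork 0.9 [0.537  0.1463 0.1484]
top hook 0.85 [0.5337 0.1488 0.1299]
top hook 0.43 [0.5318 0.1488 0.148 ]
top fork 0.96 [0.5341 0.1489 0.1463]
```

View pics/s4c.png

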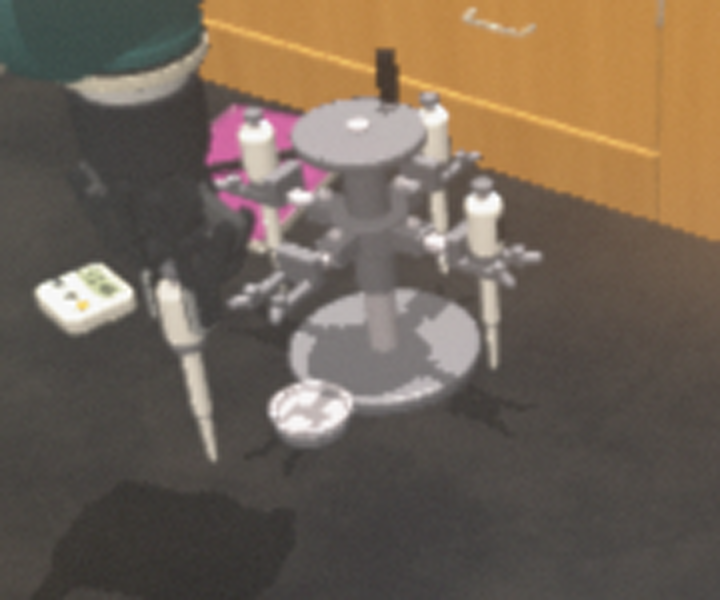

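The pipette hangs at about (185,340) in the crop, upright in front of the empty fork at (270,285), with the dish below at (310,410). To shorten the feeling phase, I'll estimate the fork tips' position from both cameras.

Run:
```python
from h import *
o=[]
for c in ('scene','top'):
    d=pic(c)
    u,v=proj(d,[.52,.149,.13]).round().astype(int); n=20
    i=cv2.cvtColor(d['pixels'][v-n:v+n,u-n:u+n],cv2.COLOR_RGB2BGR); i=cv2.resize(i,(400,400),interpolation=cv2.INTER_NEAREST)
    for x in (.48,.49,.50,.51):   # seat+35 mm tips candidates
        a,b=[tuple(int(q) for q in ((proj(d,[x,y,.131])-[u-n,v-n]+.5)*10)) for y in (.125,.173)]
        cv2.line(i,a,b,(0,0,255) if x!=.5 else (0,255,255),1)
    o.append(i)
cv2.imwrite('pics/tips.png',np.hstack(o))
```

```text
(no output)
```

View pics/tips.png

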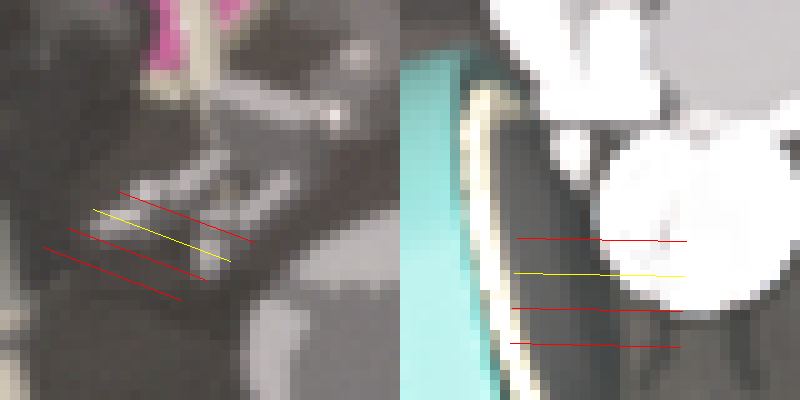

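Request:
drive_tool:
  plan: [0, 0, -3, 0, 20, -8, 0, -3, 0, 20, -16, 0, -3, 0, 20, -24, 0, -3, 0, 20, -30, 0, -3, 0, 20]

```text
time_s: 16.05
eef_pos: [0.4714, 0.1487, 0.1582]
eef_rot: [-0.0, 0.0, 1.0, -0.0]
wrist_force: [0.8, 0.9, -1.9]
width: 0.29
grasp_force: 39.9
```

The fork tips show in the scene view at (95,230) and (207,268), i.e. x≈0.495 and centred on y≈0.149. That puts the seat near x≈0.530. I'll go in gently.

Request:
drive_tool:
  plan: [-3, 0, 0, 0, 20, -6, 0, 0, 0, 20, -9, 0, 0, 0, 20, -12, 0, 0, 0, 20, -15, 0, 0, 0, 20]

```text
time_s: 16.47
eef_pos: [0.4854, 0.1488, 0.1583]
eef_rot: [0.0, 0.0, 1.0, -0.0]
wrist_force: [-0.4, -0.4, 0.0]
width: 0.289
grasp_force: 39.9
```

Request:
drive_tool:
  plan: [-3, 0, 0, 0, 20, -6, 0, 0, 0, 20, -9, 0, 0, 0, 20, -12, 0, 0, 0, 20, -15, 0, 0, 0, 20]

```text
time_s: 16.88
eef_pos: [0.5005, 0.1488, 0.1583]
eef_rot: [0.0, 0.0, 1.0, 0.0]
wrist_force: [-0.5, -0.4, -0.6]
width: 0.288
grasp_force: 39.9
```

Request:
drive_tool:
  plan: [-2, 0, 0, 0, 20, -4, 0, 0, 0, 20, -6, 0, 0, 0, 20, -8, 0, 0, 0, 20, -10, 0, 0, 0, 20]

```text
time_s: 17.3
eef_pos: [0.5104, 0.1488, 0.1583]
eef_rot: [0.0, 0.0, 1.0, -0.0]
wrist_force: [0.6, -0.2, -1.1]
width: 0.287
grasp_force: 39.9
```

Request:
drive_tool:
  plan: [-1.5, 0, 0, 0, 20, -3, 0, 0, 0, 20, -4.5, 0, 0, 0, 20, -6, 0, 0, 0, 20, -6, 0, 0, 0, 20]

```text
time_s: 17.72
eef_pos: [0.5164, 0.1488, 0.1583]
eef_rot: [0.0, 0.0, 1.0, -0.0]
wrist_force: [0.2, 1.0, -0.6]
width: 0.289
grasp_force: 39.9
```

Request:
drive_tool:
  plan: [-0.7, 0, 0, 0, 20, -1.4, 0, 0, 0, 20, -2, 0, 0, 0, 20, -2, 0, 0, 0, 20]

```text
time_s: 18.05
eef_pos: [0.5183, 0.1488, 0.1583]
eef_rot: [0.0, 0.0, 1.0, -0.0]
wrist_force: [-0.7, 0.2, -1.3]
width: 0.287
grasp_force: 39.9
```

Request:
drive_tool:
  plan: [-0.5, 0, 0, 0, 20, -1, 0, 0, 0, 20, -1.5, 0, 0, 0, 20, -1.5, 0, 0, 0, 20]

```text
time_s: 18.38
eef_pos: [0.5198, 0.1488, 0.1583]
eef_rot: [-0.0, 0.0, 1.0, 0.0]
wrist_force: [-0.2, 0.8, -1.2]
width: 0.287
grasp_force: 39.9
```

```bash
true
```

Request:
drive_tool:
  plan: [-0.5, 0, 0, 0, 20, -1, 0, 0, 0, 20, -1.5, 0, 0, 0, 20, -1.5, 0, 0, 0, 20]

```text
time_s: 18.72
eef_pos: [0.5213, 0.1488, 0.1583]
eef_rot: [-0.0, 0.0, 1.0, 0.0]
wrist_force: [-0.4, 0.1, -1.4]
width: 0.286
grasp_force: 39.9
```

Request:
drive_tool:
  plan: [-0.5, 0, 0, 0, 20, -1, 0, 0, 0, 20, -1.3, 0, 0, 0, 20, -1.3, 0, 0, 0, 20]

```text
time_s: 19.05
eef_pos: [0.5226, 0.1488, 0.1583]
eef_rot: [-0.0, 0.0, 1.0, 0.0]
wrist_force: [-0.5, -0.3, -0.9]
width: 0.291
grasp_force: 39.9
```

Request:
drive_tool:
  plan: [-0.5, 0, 0, 0, 20, -1, 0, 0, 0, 20, -1.3, 0, 0, 0, 20, -1.3, 0, 0, 0, 20]

```text
time_s: 19.38
eef_pos: [0.5239, 0.1488, 0.1583]
eef_rot: [0.0, 0.0, 1.0, -0.0]
wrist_force: [0.9, 1.4, -1.8]
width: 0.296
grasp_force: 39.9
```

Request:
drive_tool:
  plan: [-0.5, 0, 0, 0, 20, -1, 0, 0, 0, 20, -1.3, 0, 0, 0, 20, -1.3, 0, 0, 0, 20]

```text
time_s: 19.72
eef_pos: [0.5252, 0.1488, 0.1583]
eef_rot: [-0.0, 0.0, 1.0, -0.0]
wrist_force: [-0.1, -0.5, -0.2]
width: 0.289
grasp_force: 39.9
```

Request:
drive_tool:
  plan: [-0.5, 0, 0, 0, 20, -1, 0, 0, 0, 20, -1.3, 0, 0, 0, 20, -1.3, 0, 0, 0, 20]

```text
time_s: 20.05
eef_pos: [0.5265, 0.1488, 0.1583]
eef_rot: [0.0, 0.0, 1.0, 0.0]
wrist_force: [0.1, -0.1, -1.1]
width: 0.289
grasp_force: 39.9
```

Request:
drive_tool:
  plan: [-0.5, 0, 0, 0, 20, -1, 0, 0, 0, 20, -1.3, 0, 0, 0, 20, -1.3, 0, 0, 0, 20]

```text
time_s: 20.38
eef_pos: [0.5278, 0.1488, 0.1583]
eef_rot: [-0.0, 0.0, 1.0, 0.0]
wrist_force: [-0.2, 0.3, -0.9]
width: 0.287
grasp_force: 39.9
```

Request:
drive_tool:
  plan: [-0.5, 0, 0, 0, 20, -1, 0, 0, 0, 20, -1.3, 0, 0, 0, 20, -1.3, 0, 0, 0, 20]

```text
time_s: 20.72
eef_pos: [0.5291, 0.1488, 0.1583]
eef_rot: [-0.0, 0.0, 1.0, -0.0]
wrist_force: [0.2, -0.0, -0.5]
width: 0.292
grasp_force: 39.9
```

Request:
drive_tool:
  plan: [-0.5, 0, 0, 0, 20, -1, 0, 0, 0, 20, -1.3, 0, 0, 0, 20, -1.3, 0, 0, 0, 20]

```text
time_s: 21.05
eef_pos: [0.5304, 0.1488, 0.1583]
eef_rot: [0.0, 0.0, 1.0, -0.0]
wrist_force: [-0.4, -0.2, -1.7]
width: 0.287
grasp_force: 39.9
```

Request:
drive_tool:
  plan: [-0.5, 0, 0, 0, 20, -1, 0, 0, 0, 20, -1.3, 0, 0, 0, 20, -1.3, 0, 0, 0, 20]

```text
time_s: 21.38
eef_pos: [0.5317, 0.1488, 0.1583]
eef_rot: [-0.0, 0.0, 1.0, -0.0]
wrist_force: [-0.5, -0.9, -1.1]
width: 0.291
grasp_force: 39.9
```

Request:
drive_tool:
  plan: [-0.5, 0, 0, 0, 20, -1, 0, 0, 0, 20, -1.3, 0, 0, 0, 20, -1.3, 0, 0, 0, 20]

```text
time_s: 21.72
eef_pos: [0.533, 0.1487, 0.1583]
eef_rot: [-0.0, 0.0, 1.0, -0.0]
wrist_force: [0.4, -0.5, -0.5]
width: 0.285
grasp_force: 39.9
```

Request:
drive_tool:
  plan: [-0.5, 0, 0, 0, 20, -1, 0, 0, 0, 20, -1.3, 0, 0, 0, 20, -1.3, 0, 0, 0, 20]

```text
time_s: 22.05
eef_pos: [0.5337, 0.1488, 0.1583]
eef_rot: [-0.001, 0.0, 1.0, -0.0]
wrist_force: [-7.8, -0.5, 2.3]
width: 0.291
grasp_force: 40.2
```

Contact with the back plate at 8 N. I'll back off to the middle of the play and lower it.

Request:
drive_tool:
  plan: [1.2, 0, 0, 0, 20, 2.3, 0, 0, 0, 20, 2.3, 0, 0, 0, 20, 2.3, 0, 1.5, 0, 20, 2.3, 0, 3, 0, 20]

```text
time_s: 22.47
eef_pos: [0.532, 0.1488, 0.1552]
eef_rot: [0.0, 0.0, 1.0, 0.0]
wrist_force: [0.3, 0.4, -0.8]
width: 0.289
grasp_force: 39.9
```

Request:
drive_tool:
  plan: [0, 0, 0.7, 0, 20, 0, 0, 1.4, 0, 20, 0, 0, 1.4, 0, 20]

```text
time_s: 22.72
eef_pos: [0.5319, 0.1488, 0.1537]
eef_rot: [-0.0, 0.0, 1.0, -0.0]
wrist_force: [-0.3, -0.0, -1.0]
width: 0.287
grasp_force: 39.9
```

Request:
drive_tool:
  plan: [0, 0, 0.6, 0, 20, 0, 0, 1.2, 0, 20, 0, 0, 1.2, 0, 20]

```text
time_s: 22.97
eef_pos: [0.5318, 0.1488, 0.1526]
eef_rot: [-0.0, 0.0, 1.0, 0.0]
wrist_force: [-0.2, 0.2, -0.9]
width: 0.288
grasp_force: 39.9
```

Request:
drive_tool:
  plan: [0, 0, 0.6, 0, 20, 0, 0, 1.2, 0, 20, 0, 0, 1.2, 0, 20]

```text
time_s: 23.22
eef_pos: [0.5318, 0.1488, 0.1513]
eef_rot: [-0.0, 0.0, 1.0, -0.0]
wrist_force: [-0.5, 0.0, -1.3]
width: 0.285
grasp_force: 39.9
```

Request:
drive_tool:
  plan: [0, 0, 0.6, 0, 20, 0, 0, 1.2, 0, 20, 0, 0, 1.2, 0, 20]

```text
time_s: 23.47
eef_pos: [0.5318, 0.1488, 0.1502]
eef_rot: [-0.0, 0.0, 1.0, -0.0]
wrist_force: [-2.2, -0.2, -1.5]
width: 0.29
grasp_force: 39.9
```

Request:
drive_tool:
  plan: [0.5, 0, 0, 0, 20, 0.5, 0, 0.6, 0, 20, 0.5, 0, 1.2, 0, 20, 0.5, 0, 1.2, 0, 20]

```text
time_s: 23.8
eef_pos: [0.5314, 0.1488, 0.1489]
eef_rot: [-0.0, 0.0, 1.0, -0.0]
wrist_force: [-0.1, 0.2, -1.4]
width: 0.29
grasp_force: 39.9
```

Request:
drive_tool:
  plan: [0, 0, 0.6, 0, 20, 0, 0, 1.2, 0, 20, 0, 0, 1.2, 0, 20]

```text
time_s: 24.05
eef_pos: [0.5314, 0.1488, 0.1477]
eef_rot: [-0.0, 0.0, 1.0, -0.0]
wrist_force: [-0.1, -0.3, -1.3]
width: 0.284
grasp_force: 39.9
```

Request:
drive_tool:
  plan: [0, 0, 0.5, 0, 20, 0, 0, 1.0, 0, 20, 0, 0, 1.0, 0, 20]

```text
time_s: 24.3
eef_pos: [0.5315, 0.1488, 0.1471]
eef_rot: [0.0, 0.0, 1.0, 0.0]
wrist_force: [-1.7, -0.0, 1.6]
width: 0.293
grasp_force: 40.2
```

Request:
drive_tool:
  plan: [0, 0, 0.4, 0, 20, 0, 0, 0.4, 0, 20]

```text
time_s: 24.47
eef_pos: [0.5316, 0.1488, 0.1471]
eef_rot: [0.0, 0.0, 1.0, 0.0]
wrist_force: [-1.9, -0.9, 4.8]
width: 0.287
grasp_force: 40.5
```

```bash
python3 ang.py
python3 - <<'E'
from h import *
s=env.state();t=s['eef_pos'];print(s['wrist_force'],s['wrist_torque'])
for c in ('scene','top'):
    d=pic(c,c+'5.png')
    for n in ('handle','collar'):
        for r in nets.place_of(c,n)[:8]:
            p=world(d,r['point'])
            if np.hypot(*(p[:2]-t[:2]))<.03: print(c,n,round(r['score'],2),p.round(4))
E
```

```text
axis [0.6274 0.1524 0.1296] [0.0008 0.0016 0.0011] 6
dish [0.5345 0.1502 0.0184] [0.0014 0.0031 0.0021] 5
hook [0.5378 0.1489 0.1447] [0.0455 0.0019 0.0323] 7
crank [0.6667 0.1507 0.2266] [0.0009 0.0033 0.0005] 6
dish -178.7 0.093
hook -177.8 0.0897
crank -2.4 0.0393
26.2667 0.28730310120303026 [-1.69288521 -0.39088885  4.70841895] [0.53156264 0.14881681 0.14706007]
[-1.69288521 -0.39088885  4.70841895] [-0.05100263  0.31402241  0.01495447]
scene handle 0.67 [0.5301 0.1473 0.1565]
scene collar 0.59 [0.527  0.1461 0.1302]
```

The collar is seated at z≈0.130, past the raised ends, with light force and the hook over the dish. Releasing now.

Request:
drive_tool:
  plan: [0.3, 0, -0.3, 0, 20, 0.3, 0, -0.3, 0, 32, 0.3, 0, -0.3, 0, 40, 0.3, 0, -0.3, 0, 55, 0.3, 0, -0.3, 0, 60]
  force: 20

```text
time_s: 26.98
eef_pos: [0.531, 0.1488, 0.1466]
eef_rot: [-0.0, 0.0, 1.0, -0.0]
wrist_force: [-0.1, -0.7, -0.1]
width: 0.599
grasp_force: 0.0
```

Request:
drive_tool:
  plan: [0, 0, 0, 0, 60, 0, 0, 0, 0, 60, 0, 0, -10, 0, 60, 0, 0, -30, 0, 60, 0, 0, -60, 0, 60]

```text
time_s: 27.4
eef_pos: [0.5303, 0.1486, 0.206]
eef_rot: [-0.002, 0.0, 1.0, -0.0]
wrist_force: [0.2, -0.7, 0.5]
width: 0.597
grasp_force: 0.0
```

Request:
drive_tool:
  plan: [0, 0, -40, 0, 60, 0, 0, -80, 0, 60, 40, -20, -80, 0, 60, 80, -40, -80, 0, 60, 120, -60, -80, 0, 60]

```text
time_s: 27.82
eef_pos: [0.4182, 0.0925, 0.2877]
eef_rot: [0.0, -0.0, 1.0, 0.0]
wrist_force: [-0.2, -1.3, 0.5]
width: 0.601
grasp_force: 0.0
```

```bash
python3 ang.py
python3 - <<'E'
from h import *
for c in ('scene','top'):
    d=pic(c,c+'6.png')
    for n in ('handle','collar'):
        for r in nets.place_of(c,n)[:8]:
            p=world(d,r['point'])
            if np.hypot(*(p[:2]-[.532,.149]))<.04: print(c,n,round(r['score'],2),p.round(4))
i=cv2.imread('pics/scene6.png')[100:250,150:330]; cv2.imwrite('pics/s6c.png',cv2.resize(i,None,fx=4,fy=4,interpolation=cv2.INTER_CUBIC))
E
```

```text
axis [0.6284 0.1493 0.13  ] [0.0019 0.0024 0.0017] 6
dish [0.5366 0.1481 0.0192] [0.002  0.0035 0.001 ] 5
hook [0.5341 0.1485 0.1484] [0.0037 0.002  0.0099] 10
crank [0.666  0.1481 0.2276] [0.0016 0.0023 0.0015] 5
dish -179.2 0.0917
hook -179.5 0.0942
crank -1.9 0.0376
29.6167 0.6024578510559473 [ 0.25313309 -0.05174677  0.08393183] [0.41932339 0.09289786 0.2868185 ]
scene handle 0.55 [0.5321 0.1492 0.1574]
scene collar 0.68 [0.5284 0.1478 0.1309]
top collar 0.37 [0.5335 0.1487 0.1276]
```

View pics/s6c.png

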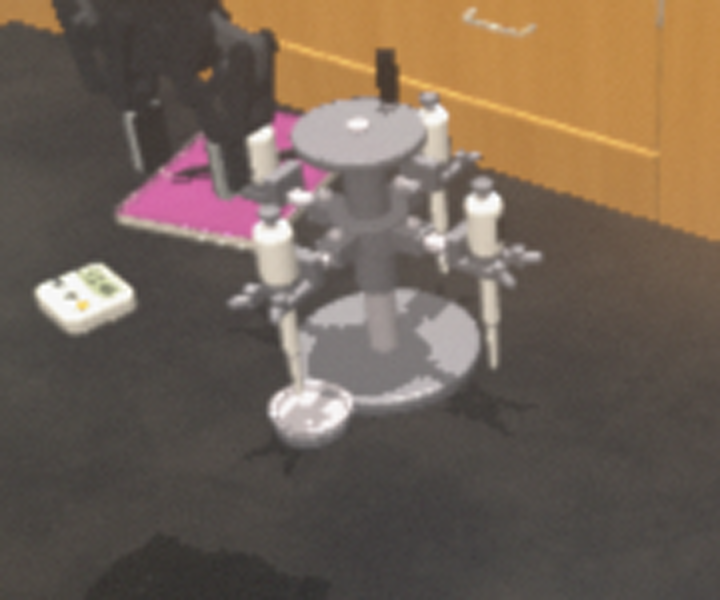

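The pipette hangs upright on the front fork at about (275,265), with its tip over the dish at (310,405), and the gripper is clear.

```bash
python3 -c "
from h import *
print(workorder.close_job())"
```

```text
the job is handed in; nothing more can be done
None
```

The pipette is hung, seated and upright on the empty hook over the drip dish, and the job is handed in at about 30 s; the three look-alike pipettes fell over by themselves in the first 3.4 s, before the arm came near them, and I left them lying.

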